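# Turn the sandwich press to its middle notch and hold its lid at the balance point

## Task

Lift the sprung plunger of the swivel sandwich press, turn the press round to the middle notch of its base and let the plunger drop fully home there. Then raise the press's lid by its bar to the balance point, where it would fall neither shut nor over backwards, and keep hold of the bar: the job finishes with the gripper still holding the lid steady at its balance point, so that the hinge can be wiped. Never let the lid go over backwards, and leave the mug, the pepper mill and the jar where they stand.

Things in the scene. Friction and masses are not known exactly. Their poses are not given: they have to be found in the camera images.
- swivel_base: Fixed round aluminium base of the sandwich press, 220 mm across, 30 mm high, on the worktop. Origin: centre of its underside, on the upright swivel axis; z up; its -x is the front, roughly towards the robot. An index plate (curved flange, 177 mm outer radius, top 32 mm above the worktop) spreads out around its +y side.
- swivel (a joint): Angle (rad) of the turning head (turntable, press, plunger), counter-clockwise from above, about the base's z. 0 = plunger at the middle notch, lid bar at the base's front; other notches at -0.55 and +0.55; travel -0.7 to 0.7. Starts in the +0.55 notch. Friction under 2 N at the knob. Locked while the pin is in a notch (about 0.02 rad of play).
- plunger (a joint): Height (m) of the sprung plunger above home: 0 = fully home in a notch, 0.018 = end of travel. Its pin (10 mm thick, round nose) reaches 10 mm into the notch, so the head turns only above about 0.011. The spring pushes down with 4 N at home, 7 N at the top. Let down between notches it rests on the plate at 0.0095 and snaps down when turned over a notch.
- knob (a point): Middle of the plunger's black round knob, 25 mm across, 22 mm high, on an ear of the head, 155 mm from the swivel axis, 85 mm above the worktop when home; moves up and round with the plunger. Beneath it when home: an 18 mm wide boss 29 mm below this point, on the ear, whose top is 37 mm below. The press's side is 75 mm away.
- lid (a joint): Opening angle (rad) of the steel lid: 0 = shut, growing as the bar swings up and back over the hinge, stop at 2.1. The lid (about 0.56 kg with its bar) falls freely: shut below its balance point, over backwards above it. Its centre of mass stands over the hinge, so that it balances, at 1.37 (about 12 degrees short of a right angle from shut).
- lid_hinge (a point): Middle of the lid's level hinge line, 80 mm above the worktop, 79 mm from the swivel axis on the side away from the bar. The hinge line runs along the bar's direction.
- lid_bar: The lid's black round handle bar, 14 mm thick, 116 mm long, on two arms in front of the lid; origin at its middle, y along the bar, x towards the hinge when shut. Shut, it lies 92 mm above the worktop, 190 mm level from the hinge line and 12 mm above it. The gap between bar and lid edge is 39 mm, 98 mm wide between the arms; nothing within 45 mm beneath.
- mug: White mug, 80 mm across and 95 mm high, origin at the centre of its underside; leave alone.
- mill: Dark wooden pepper mill, 56 mm across and 152 mm high, origin at the centre of its underside; leave alone.
- jar: Glass jar with a steel cap, 72 mm across and 110 mm high, origin at the centre of its underside; leave alone.
- middle_notch (a point): The middle of three notches in the index plate, at the plate's top face, 155 mm from the swivel axis, straight out along the base's +y. The other two lie 0.55 rad to either side. Each notch is 16 mm wide along the turn.

How it is judged:
By the outcome, as a careful person would: the job done as asked, in the order asked, and still so for the second after the job is handed in, while the arm keeps its last pose, push and grip.
It also fails if it takes over 54 s, if anything falls off the work surface, if the arm or the gripper's body presses on something with over 40 N, if the wrist force passes 120 N, or if a joint passes its speed limit or range.

## Robot

A 7-joint arm with a two-finger parallel gripper is mounted at the origin on the work surface. World frame = base frame: x ahead of the robot, y to its left, z up, the work surface at z = 0. Lengths are in m, angles in degrees, forces in N, time in s.
With the tool pointing down it reaches from about 0.425 to 0.875 m from the base axis. Payload 4.7 kg.
Tool frame: the origin (TCP) lies at the very end of the fingers, on their centre line; the grasp point (between the pads) lies 19 mm behind it (env.grasp_offset is the distance from the TCP to the grasp point, in m); z points along the fingers, y is the line along which they close (so a half turn about z gives the same grasp; the last joint's range is limited). The gripper opens to 87 mm and grips with 3 to 60 N. Pads are 19 mm wide; open, the fingers measure 117 mm over their backs; the gripper's body (75 mm by 190 mm) begins 51 mm behind the grasp point.
Start: joints at [-70.869, 18.392, -4.016, 83.108, 1.295, 78.541, -3.26], TCP at [0.204, 0.617, 0.223] pointing down, gripper open.
Joint ranges: [-163.93, 163.93], [-17.29, 119.83], [-79.2, 71.16], [3.27, 140.29], [-89.18, 269.18], [5.43, 117.66], [-154.24, 154.24]. Speed limits (degrees/s): [147.25, 147.25, 180, 180, 180, 180, 180].

## Interface

Orientations are given as [roll, pitch, yaw] about the fixed x, y, z axes, in that order (R = Rz(yaw) Ry(pitch) Rx(roll)).
In Python, from cell import env gives the robot as it stands. The module is installed in compiled form; this text tells all that it offers.
- The arm moves only by the tool drive_tool, never from a script. Its argument "moves" is one flat list of numbers, 5 for each row, row after row: the shift along the tool's x, y, z in units of 40 mm (1.0 is 40 mm), then the turn about the tool's z in units of 10 degrees (1.0 is 10 degrees), then the finger opening in mm, from 0 to 87. A call has 1 to 5 rows; each row is the pose to reach, as a shift and turn from the pose commanded when the call began, along the tool's axes at that moment; what a row does not reach only later rows make up. A row lasts 1/8 s, in which the tool goes at most 62.5 mm and 10.7 degrees, less where a joint would pass 70% of its speed; a pose out of reach is approached as far as the arm can. A call with a gripper value outside its range is refused whole. The fingers move at their own pace and stop on an object; "squeeze" is the grip in N (left out, the last holds). Time passes only in rows, so rows that repeat a pose let the fingers close. It gives the time, the measured TCP pose, the force, the opening and the grip force at its end, in the units of the state.
- env.get_obs(): the state, without advancing time (a new reading comes with each control period).
- env.read_camera(name): name is "scene" or "top"; returns (picture, depth): 384x512x3 uint8, red, green, blue; 384x512 float32, m along the optical axis (not along the pixel's ray), 0 where there is no reading.
- env.camera_model(name): a dict with "K" (3x3 intrinsics, pixels), "rvec" (rotation vector, rad) and "tvec" (3), from world to camera coordinates, as OpenCV has them. Camera axes: x right, y down, z forward; pixel columns grow to the right and rows downward; lengths in m; the calibration is good to about 2 mm. A picture is of the moment at which its call begins. camera_model takes no time and is no camera call.
- env.sign_off(): hands the job in; it is judged then, once.
The state is a dict: "time_s": time; "qpos": joint angles; "joint_velocities": joint speeds; "effort": joint torques, N m; "tool_pos": TCP position; "tool_rot": TCP orientation; "force": force on the tool from outside, world axes, zero at the start; "wrist_torque": the same for the moment, N m; "grip_width": finger opening in m; "grasp_force": force on a finger pad.
Only numpy, scipy, OpenCV 4.12 (cv2) and the standard library are available. Lean on these libraries where they do the work, as an engineer would, in place of code of your own. Each camera call takes 0.05 s, during which the arm holds its last target. There are 200 camera calls.

## Working session

There is one attempt and no reset: what is moved stays moved. The work goes in short steps, Python scripts to look and compute and a tool call to move; the robot and the scene stay as the last step left them, time stands still between calls to the robot, and variables do not carry over. Pictures are saved under pics/ and viewed, at most 10 in all, crops included, and the job is handed in when it is done.

Besides the shell and the picture viewer there is one more tool, called after "Emit:" as name(argument=value, ...), one argument or row to a line, values as JSON. drive_tool: Moves the arm, as the interface text tells. Its arguments: {"type":"object","properties":{"moves":{"type":"array","items":{"type":"number"}},"squeeze":{"type":"number"}},"required":["moves"]}

```bash
mkdir -p pics; cat > h.py <<'E'
import numpy as np,cv2
from cell import env
def snap(n,f):
    p,d=env.read_camera(n); cv2.imwrite(f'pics/{f}.png',p[:,:,::-1]); np.save(f'pics/{f}.npy',d); return p,d
def w(n,u,v,z):
    m=env.camera_model(n);R=cv2.Rodrigues(np.array(m['rvec'],float))[0];t=np.array(m['tvec'],float).ravel();K=np.array(m['K'])
    return R.T@(np.linalg.inv(K)@[u,v,1]*z-t)
def ray(n,u,v,h): # intersect with height h
    c=w(n,u,v,0);p=w(n,u,v,1);return c+(p-c)*(h-c[2])/(p[2]-c[2])
E
python3 - <<'E'
from h import *
a=snap('scene','s1')[0];b=snap('top','t1')[0]
cv2.imwrite('pics/t1b.png',cv2.resize(b[:,:,::-1],(800,600)));cv2.imwrite('pics/s1b.png',cv2.resize(a[:,:,::-1],(800,600)))
o=env.get_obs();print({k:np.round(v,3) for k,v in o.items()},env.grasp_offset)
E
```

```text
{'time_s': np.float64(0.1), 'qpos': array([-70.87 ,  18.434,  -4.015,  83.168,   1.294,  78.542,  -3.26 ]), 'joint_velocities': array([-0.11 , -0.097,  0.039, -0.054, -0.046,  0.099, -0.057]), 'effort': array([ 0.0000e+00, -4.9257e+01, -4.0600e-01, -3.1339e+01, -6.4000e-02,
        4.0000e-02,  0.0000e+00]), 'tool_pos': array([0.204, 0.617, 0.222]), 'tool_rot': array([-1.79902e+02,  5.00000e-03,  1.61679e+02]), 'force': array([ 0.265, -0.278, -0.422]), 'wrist_torque': array([ 0.022,  0.012, -0.017]), 'grasp_force': np.float64(0.0), 'grip_width': np.float64(0.087)} 0.0187
```

View pics/t1b.png

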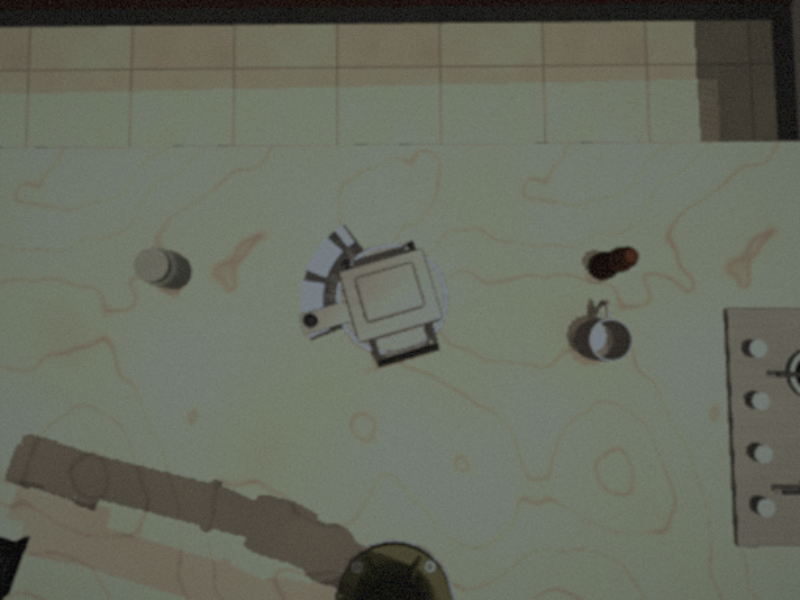

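View pics/s1b.png

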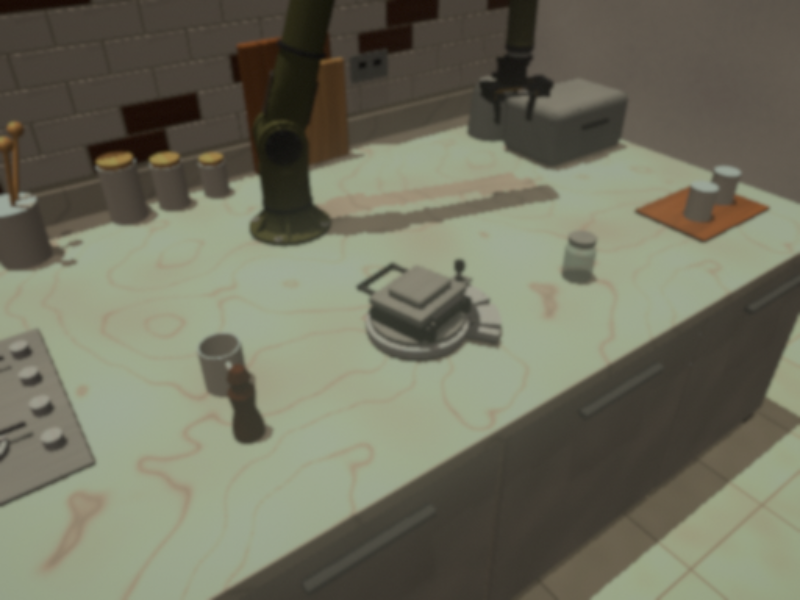

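The top view shows the knob at about (310,320), the bar running from (378,362) to (438,348), and free notches near (315,278) and (345,237). The jar is at (155,266), the mill at (610,262) and the mug at (600,338). I'll enlarge the press.

```bash
python3 - <<'E'
from h import *
b=cv2.imread('pics/t1.png')[138:240,185:295]
cv2.imwrite('pics/t1c.png',cv2.convertScaleAbs(cv2.resize(b,None,fx=5.5,fy=5.5,interpolation=cv2.INTER_CUBIC),alpha=1.5))
E
```

```text
(no output)
```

View pics/t1c.png

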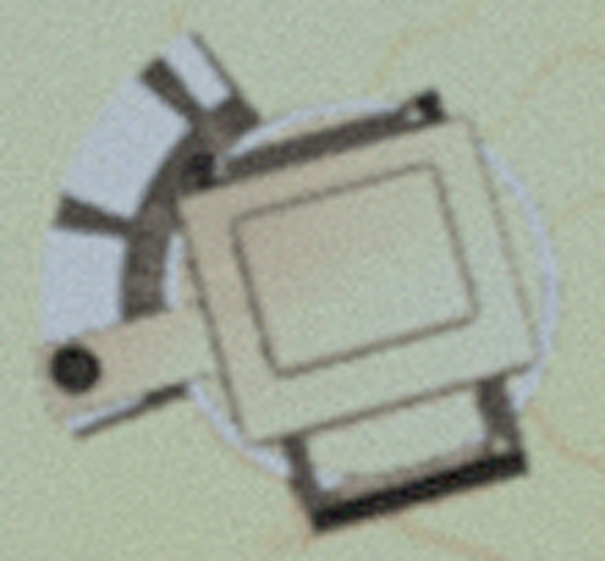

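In the crop, the knob is at (75,369), the bar's ends at (318,522) and (524,465), the base disc at x 165–555 with its top at y≈98, the middle notch at about (92,217) and the far notch at about (172,88).

```bash
python3 - <<'E'
from h import *
f=lambda x,y,h:ray('top',185+(x+.5)/5.5-.5,138+(y+.5)/5.5-.5,h)
k=f(75,369,.096);b1=f(318,522,.099);b2=f(524,465,.099);c=f(360,293,.03);m=f(92,217,.032);n3=f(172,88,.032)
h1=f(203,167,.09);h2=f(427,103,.09)
for n,v in dict(k=k,b1=b1,b2=b2,bm=(b1+b2)/2,c=c,m=m,n3=n3,h1=h1,h2=h2).items(): print(n,v.round(4), 'r',np.linalg.norm((v-c)[:2]).round(4),'az',np.degrees(np.arctan2(*(v-c)[1::-1])).round(1))
print('bar dir',np.degrees(np.arctan2(*(b1-b2)[1::-1])),np.linalg.norm(b1-b2))
m_=env.camera_model('top');print(w('top',256,192,0))
d=np.load('pics/t1.npy');u,v=185+75/5.5,138+369/5.5
print(w('top',u,v,d[int(round(v)),int(round(u))]))
E
```

```text
k [0.5364 0.1465 0.096 ] r 0.1528 az 106.5
b1 [0.457  0.0209 0.099 ] r 0.1245 az 170.3
b2 [ 0.4855 -0.085   0.099 ] r 0.1269 az -137.9
bm [ 0.4713 -0.0321  0.099 ] r 0.1131 az -163.6
c [ 0.5797 -0.      0.03  ] r 0.0 az 0.0
m [0.6226 0.1478 0.032 ] r 0.1539 az 73.8
n3 [0.6943 0.1037 0.032 ] r 0.1545 az 42.2
h1 [0.642  0.0809 0.09  ] r 0.1021 az 52.4
h2 [ 0.6751 -0.0367  0.09  ] r 0.1022 az -21.0
bar dir 105.070892307948 0.10974068984459212
[ 0.49925015 -0.01864273  1.12421998]
[0.53522578 0.14546573 0.09520746]
```

Emit:
drive_tool(
  moves=[-11.57,-8.52,1.5,5.57,60,-11.57,-8.52,1.5,5.57,60,-11.57,-8.52,1.5,5.57,60,-11.57,-8.52,1.5,5.57,60,-11.57,-8.52,1.5,5.57,60],
)

```text
time_s: 0.72
tool_pos: [0.3848, 0.3615, 0.1897]
tool_rot: [-180.0, -0.0, 107.6]
force: [0.2, 0.1, -0.2]
grip_width: 0.06
grasp_force: 0.0
```

```bash
cat >> h.py <<'E'
from scipy.spatial.transform import Rotation as Ro
def go(x,y,z,yaw):
    o=env.get_obs();R=Ro.from_euler('xyz',o['tool_rot'],degrees=True)
    s=R.inv().apply(np.array([x,y,z])-o['tool_pos'])/.04
    t=(o['tool_rot'][2]-yaw+180)%360-180
    print('t',round(float(o['time_s']),2),o['tool_pos'].round(4),o['tool_rot'].round(2),'F',o['force'].round(1),'w',round(float(o['grip_width']),4),round(float(o['grasp_force']),1))
    print('MOVE',s.round(3),round(t/10,3))
E
python3 -c "
from h import *
go(.5365,.148,.15,106);print(env.get_obs()['qpos'])"
```

```text
t 0.72 [0.3848 0.3615 0.1897] [-180.     -0.    107.61] F [ 0.2  0.1 -0.2] w 0.06 0.0
MOVE [-6.234  2.     0.992] 0.161
[-56.41960462   4.52923753  10.89523575 103.44257399  -0.90275301
  72.11204992 -27.66757601]
```

Emit:
drive_tool(
  moves=[-6.23,2.0,1.0,0.16,60,-6.23,2.0,1.0,0.16,60,-6.23,2.0,1.0,0.16,60,-6.23,2.0,1.0,0.16,60,-6.23,2.0,1.0,0.16,60],
)

```text
time_s: 1.35
tool_pos: [0.5385, 0.1455, 0.1493]
tool_rot: [-179.9, 0.1, 105.9]
force: [-0.7, 0.7, -0.1]
grip_width: 0.0596
grasp_force: 0.0
```

```bash
python3 -c "
from h import *
a=snap('scene','s2')[0]
cv2.imwrite('pics/s2c.png',cv2.convertScaleAbs(cv2.resize(a[100:240,210:350,::-1],(600,600),interpolation=cv2.INTER_CUBIC),alpha=1.5))
go(.5365,.148,.068,106)"
```

```text
t 1.4 [0.5385 0.1461 0.1492] [-1.7994e+02  1.3000e-01  1.0598e+02] F [ 0.1 -0.8 -0. ] w 0.0603 0.0
MOVE [ 0.064 -0.033  2.031] -0.002
```

View pics/s2c.png

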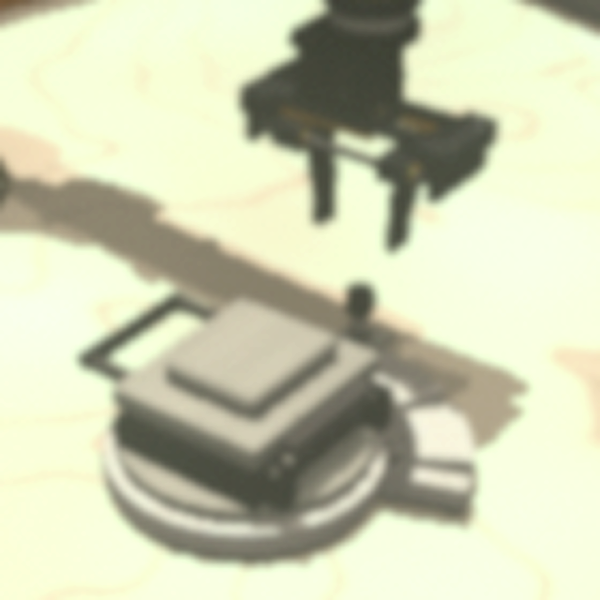

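The scene crop shows finger tips at (322,218) and (395,245). The knob at (360,300) sits between them, so I'm descending.

Emit:
drive_tool(
  moves=[0.06,-0.03,1.2,0,60,0.06,-0.03,2.03,0,60,0.06,-0.03,2.03,0,60,0.06,-0.03,2.03,0,18,0.06,-0.03,2.03,0,18],
  squeeze=30,
)

```text
time_s: 2.02
tool_pos: [0.5363, 0.1539, 0.0708]
tool_rot: [179.8, -0.0, 106.4]
force: [1.0, -0.1, -0.4]
grip_width: 0.0472
grasp_force: 0.0
```

Emit:
drive_tool(
  moves=[0,0,0,0,18,0,0,0,0,18],
)

```text
time_s: 2.28
tool_pos: [0.5356, 0.1532, 0.0696]
tool_rot: [179.9, -0.0, 106.4]
force: [4.0, 1.3, 0.3]
grip_width: 0.0276
grasp_force: 1.0
```

```bash
python3 -c "
from h import *
go(.5365,.148,.083,106)"
```

```text
t 2.27 [0.5356 0.1532 0.0696] [ 1.7992e+02 -2.0000e-02  1.0636e+02] F [4.  1.3 0.3] w 0.0276 1.0
MOVE [-0.131 -0.015 -0.335] 0.036
```

Emit:
drive_tool(
  moves=[-0.12,0,0,0,32,-0.12,0,0,0,32,-0.12,0,0,0,18,-0.12,0,0,0,18,-0.12,0,0,0,18],
)

```text
time_s: 2.9
tool_pos: [0.5366, 0.1484, 0.0689]
tool_rot: [180.0, 0.0, 106.4]
force: [-0.0, 0.7, -1.1]
grip_width: 0.0239
grasp_force: 30.0
```

Emit:
drive_tool(
  moves=[0,0,0,0,18,0,0,0,0,18,0,0,-0.2,0,18,0,0,-0.35,0,18,0,0,-0.35,0,18],
)

```text
time_s: 3.52
tool_pos: [0.536, 0.1482, 0.0828]
tool_rot: [-179.9, 0.0, 106.4]
force: [1.8, -1.0, -7.0]
grip_width: 0.0241
grasp_force: 30.0
```

```bash
python3 -c "
from h import *
c=np.array([.580,0]);o=env.get_obs();p=o['tool_pos'][:2]-c;a0=np.degrees(np.arctan2(p[1],p[0]));print(a0,np.hypot(*p))
for d in (8,16,24,31.5): a=np.radians(106-d);go(.58+.155*np.cos(a),.155*np.sin(a),.083,106-d)"
```

```text
106.54320935831802 0.15460409243400156
t 3.52 [0.536  0.1482 0.0828] [-179.95    0.    106.36] F [ 1.8 -1.  -7. ] w 0.0241 30.0
MOVE [-0.031  0.576 -0.006] 0.836
t 3.52 [0.536  0.1482 0.0828] [-179.95    0.    106.36] F [ 1.8 -1.  -7. ] w 0.0241 30.0
MOVE [-0.147  1.104 -0.006] 1.636
t 3.52 [0.536  0.1482 0.0828] [-179.95    0.    106.36] F [ 1.8 -1.  -7. ] w 0.0241 30.0
MOVE [-0.335  1.611 -0.007] 2.436
t 3.52 [0.536  0.1482 0.0828] [-179.95    0.    106.36] F [ 1.8 -1.  -7. ] w 0.0241 30.0
MOVE [-0.574  2.058 -0.007] 3.186
```

Emit:
drive_tool(
  moves=[-0.03,0.56,0,0.8,18,-0.13,1.08,0,1.6,18,-0.32,1.58,0,2.4,18,-0.56,2.04,0,3.15,18,-0.56,2.04,0,3.15,18],
)

```text
time_s: 4.15
tool_pos: [0.6213, 0.1494, 0.0819]
tool_rot: [-179.9, 0.1, 74.8]
force: [0.2, -1.1, -6.0]
grip_width: 0.0238
grasp_force: 30.0
```

Emit:
drive_tool(
  moves=[0,0,0,0,18,0,0,0,0,18],
)

```text
time_s: 4.4
tool_pos: [0.62, 0.1497, 0.0826]
tool_rot: [-179.9, 0.0, 74.9]
force: [1.2, -1.7, -7.0]
grip_width: 0.024
grasp_force: 30.0
```

```bash
python3 -c "
from h import *
c=np.array([.580,0]);o=env.get_obs();p=o['tool_pos'][:2]-c;a0=np.degrees(np.arctan2(p[1],p[0]));print(a0,np.hypot(*p))
go(*o['tool_pos'][:2],.069,74.8)"
```

```text
75.03688003725938 0.1549965005567414
t 4.4 [0.62   0.1497 0.0826] [-1.7993e+02  4.0000e-02  7.4940e+01] F [ 1.2 -1.7 -7. ] w 0.024 30.0
MOVE [0.    0.    0.341] 0.014
```

Lower gently and watch the force.

Emit:
drive_tool(
  moves=[0,0,0.1,0,18,0,0,0.22,0,18,0,0,0.34,0,18,0,0,0.34,0,18],
)

```text
time_s: 4.9
tool_pos: [0.6211, 0.1495, 0.0693]
tool_rot: [-180.0, 0.0, 74.8]
force: [-2.6, -2.7, -5.3]
grip_width: 0.024
grasp_force: 30.0
```

Emit:
drive_tool(
  moves=[0,0,0,0,50,0,0,0,0,50,0,0,0,0,50],
)

```text
time_s: 5.28
tool_pos: [0.622, 0.1508, 0.0703]
tool_rot: [179.9, -0.1, 74.9]
force: [0.1, 0.0, -0.4]
grip_width: 0.0454
grasp_force: 0.0
```

Emit:
drive_tool(
  moves=[0,0,-1,0,60,0,0,-2.2,0,60,0,0,-2.8,0,60,0,0,-2.8,0,60],
)

```text
time_s: 5.78
tool_pos: [0.6229, 0.1505, 0.1843]
tool_rot: [179.7, -0.2, 74.9]
force: [-0.6, -0.5, -0.5]
grip_width: 0.0601
grasp_force: 0.0
```

```bash
python3 -c "
from h import *
go(.473,.030,.18,74.5);go(.473,.030,.078,74.5)"
```

```text
t 5.78 [0.6229 0.1505 0.1843] [179.73  -0.21  74.88] F [-0.6 -0.5 -0.5] w 0.0601 0.0
MOVE [-3.887 -2.833  0.08 ] 0.038
t 5.78 [0.6229 0.1505 0.1843] [179.73  -0.21  74.88] F [-0.6 -0.5 -0.5] w 0.0601 0.0
MOVE [-3.896 -2.845  2.63 ] 0.038
```

Emit:
drive_tool(
  moves=[-3.88,-2.83,0,0.04,35,-3.88,-2.83,0,0.04,35,-3.88,-2.83,0,0.04,35,-3.88,-2.83,0,0.04,35,-3.88,-2.83,0,0.04,35],
)

```text
time_s: 6.4
tool_pos: [0.4713, 0.0302, 0.1811]
tool_rot: [180.0, -0.1, 74.5]
force: [0.3, 0.4, 0.1]
grip_width: 0.0355
grasp_force: 0.0
```

```bash
python3 -c "
from h import *
a=snap('scene','s3')[0];b=snap('top','t3')[0]
x=cv2.resize(a[100:240,210:350,::-1],(600,600),interpolation=cv2.INTER_CUBIC)[:,:400]
y=cv2.resize(b[138:240,185:295,::-1],(400,371),interpolation=cv2.INTER_CUBIC)
im=np.zeros((600,800,3),np.uint8);im[:,:400]=x;im[:371,400:]=y
cv2.imwrite('pics/s3c.png',cv2.convertScaleAbs(im,alpha=1.5))
go(.473,.030,.078,74.5)"
```

```text
t 6.5 [0.4722 0.0308 0.1812] [1.7997e+02 1.0000e-02 7.4550e+01] F [0.4 0.2 0.5] w 0.0352 0.0
MOVE [-0.013  0.024  2.58 ] 0.005
```

View pics/s3c.png

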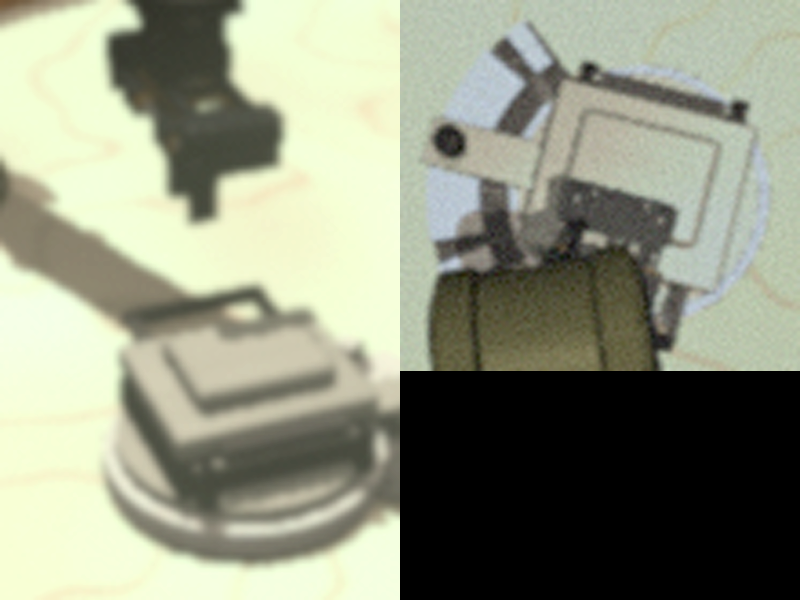

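The head is at the middle notch, with the knob at (450,140) in the top panel between the two free notches. The fingers are above the bar. I'll check the knob's height and angle from depth, and the visible bar end at (665,343).

```bash
python3 -c "
from h import *
d=np.load('pics/t3.npy');d1=np.load('pics/t1.npy')
u,v=185+50/3.636,138+140/3.636
print(np.median(w('top',u,v,np.median(d[int(v)-1:int(v)+2,int(u)-1:int(u)+2])),axis=None), w('top',u,v,np.median(d[int(v)-1:int(v)+2,int(u)-1:int(u)+2])))
u1,v1=185+75/5.5,138+369/5.5
print(w('top',u1,v1,np.median(d1[int(v1)-1:int(v1)+2,int(u1)-1:int(u1)+2])))
k=ray('top',u,v,.096);print(k,np.degrees(np.arctan2(k[1],k[0]-.58)))
print(ray('top',185+265/3.636,138+343/3.636,.099))"
```

```text
0.1455460784559268 [0.61710698 0.14554608 0.09492972]
[0.53520431 0.14536779 0.09582158]
[0.61698443 0.14537535 0.096     ] 75.72638343814663
[ 0.45721078 -0.02274047  0.099     ]
```

Emit:
drive_tool(
  moves=[0,0.02,1.2,0,36,0,0.02,2.2,0,36,0,0.02,2.55,0,36,0,0.02,2.55,0,36,0,0.02,2.55,0,8],
  squeeze=15,
)

```text
time_s: 7.12
tool_pos: [0.4736, 0.0298, 0.0807]
tool_rot: [179.9, -0.1, 74.5]
force: [-0.2, -0.4, -0.4]
grip_width: 0.0321
grasp_force: 0.0
```

Emit:
drive_tool(
  moves=[0,0,0,0,8,0,0,0,0,8,0,0,0,0,8,0,0,0,0,8],
)

```text
time_s: 7.62
tool_pos: [0.4738, 0.0294, 0.0803]
tool_rot: [179.8, -0.1, 74.5]
force: [5.7, -0.9, 1.5]
grip_width: 0.0134
grasp_force: 15.0
```

```bash
cat >>h.py <<'E'
def arc(ths,z0=.080,a0=None):
    # rows relative to current pose for lid angles; grasp keeps offset from bar
    r=np.hypot(.19,.012);e=np.arctan2(.012,.19)
    for t in ths:
        f=lambda q:np.array([-r*np.cos(e+q),r*np.sin(e+q)])
        s=f(t)-f(a0); print(t,'y',(s[0]/.04).round(3),'z',(-s[1]/.04).round(3))
E
python3 -c "
from h import *
o=env.get_obs();go(*o['tool_pos'],74.5);np.save('g0.npy',o['tool_pos'])
arc([.15,.3,.45,.6,.75,.9,1.05,1.2,1.3,1.37],a0=0)"
```

```text
t 7.62 [0.4738 0.0294 0.0803] [ 1.798e+02 -8.000e-02  7.446e+01] F [ 5.7 -0.9  1.5] w 0.0134 15.0
MOVE [0. 0. 0.] -0.004
0.15 y 0.098 z -0.706
0.3 y 0.301 z -1.39
0.45 y 0.603 z -2.036
0.6 y 0.999 z -2.63
0.75 y 1.479 z -3.157
0.9 y 2.032 z -3.607
1.05 y 2.647 z -3.97
1.2 y 3.308 z -4.236
1.3 y 3.768 z -4.357
1.37 y 4.097 z -4.414
```

Emit:
drive_tool(
  moves=[0,0.1,-0.7,0,8,0,0.3,-1.39,0,8,0,0.6,-2.04,0,8,0,1.0,-2.63,0,8,0,1.0,-2.63,0,8],
)

```text
time_s: 8.25
tool_pos: [0.5115, 0.0189, 0.1851]
tool_rot: [179.9, -0.1, 74.4]
force: [4.2, 0.4, -6.7]
grip_width: 0.0132
grasp_force: 15.0
```

```bash
cat >>h.py <<'E'
def ang():
    o=env.get_obs();g=np.load('g0.npy');dy=np.array([np.cos(np.radians(-15.5)),np.sin(np.radians(-15.5))])
    s=(o['tool_pos']-g);a=s[:2]@dy;z=s[2];lat=s[:2]@[-dy[1],dy[0]]
    print('ang',np.arctan2(.012+z,.19-a)-np.arctan2(.012,.19),'rad',np.hypot(.012+z,.19-a),'lat',lat,'F',o['force'].round(1),'w',o['grip_width'])
E
python3 -c "
from h import *
ang();arc([.7,.8,.9,1.,1.1],a0=.6)"
```

```text
ang 0.595741847276408 rad 0.19075638388119556 lat -2.6999450214347414e-05 F [ 4.2  0.4 -6.7] w 0.013234016693041495
0.7 y 0.311 z -0.36
0.8 y 0.657 z -0.687
0.9 y 1.033 z -0.978
1.0 y 1.437 z -1.229
1.1 y 1.864 z -1.44
```

Emit:
drive_tool(
  moves=[0,0.31,-0.36,0,8,0,0.66,-0.69,0,8,0,1.03,-0.98,0,8,0,1.44,-1.23,0,8,0,1.44,-1.23,0,8],
)

```text
time_s: 8.88
tool_pos: [0.5642, 0.0047, 0.2339]
tool_rot: [-179.7, -0.0, 74.5]
force: [-5.4, 2.7, 7.5]
grip_width: 0.0133
grasp_force: 15.0
```

```bash
python3 -c "
from h import *
ang();arc([1.08,1.16,1.24,1.3,1.34],a0=1.)"
```

```text
ang 0.9812018041258697 rad 0.1915435661073314 lat 0.00035557775169757483 F [-5.4  2.7  7.5] w 0.013327176099289885
1.08 y 0.34 z -0.172
1.16 y 0.692 z -0.316
1.24 y 1.055 z -0.431
1.3 y 1.332 z -0.498
1.34 y 1.519 z -0.534
```

Emit:
drive_tool(
  moves=[0,0.34,-0.17,0,8,0,0.69,-0.32,0,8,0,1.05,-0.43,0,8,0,1.33,-0.5,0,8,0,1.33,-0.5,0,8],
)

```text
time_s: 9.5
tool_pos: [0.617, -0.0097, 0.2534]
tool_rot: [-179.9, -0.1, 74.5]
force: [-1.1, 3.8, 4.0]
grip_width: 0.0132
grasp_force: 15.0
```

Emit:
drive_tool(
  moves=[0,0,0,0,8,0,0,0,0,8],
)

```text
time_s: 9.75
tool_pos: [0.6168, -0.0098, 0.2534]
tool_rot: [-179.9, -0.1, 74.5]
force: [-0.5, 3.8, 2.6]
grip_width: 0.0134
grasp_force: 15.0
```

```bash
python3 -c "
from h import *
ang();arc([1.37],a0=1.3);print(env.get_obs()['wrist_torque'])
a=snap('scene','s4')[0]
cv2.imwrite('pics/s4c.png',cv2.convertScaleAbs(cv2.resize(a[60:240,190:370,::-1],(600,600),interpolation=cv2.INTER_CUBIC),alpha=1.5))"
```

```text
ang 1.286197870625998 rad 0.1897288371845152 lat 0.0004984041327372151 F [-0.5  3.8  2.6] w 0.013423213649778845
1.37 y 0.328 z -0.057
[ 0.84653905  0.13625888 -0.08055219]
```

View pics/s4c.png

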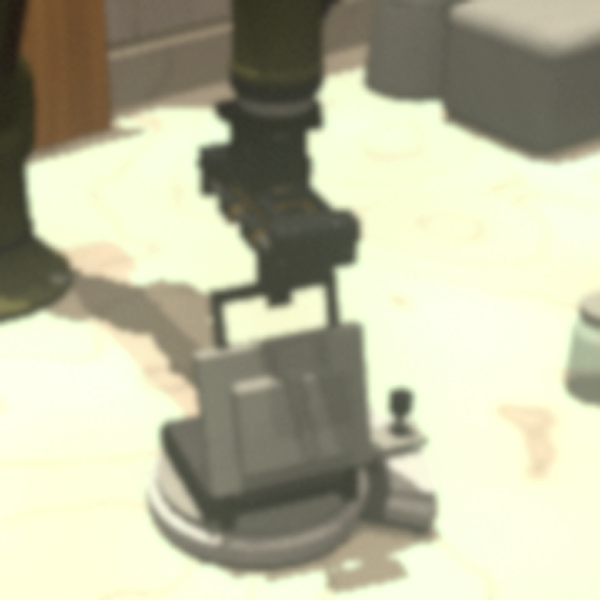

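The lid stands near vertical in the grip at about 1.29 rad, and the knob is low at (400,405). Now the last bit.

Emit:
drive_tool(
  moves=[0,0.2,-0.03,0,8,0,0.39,-0.06,0,8,0,0.39,-0.06,0,8,0,0.39,-0.06,0,8,0,0.39,-0.06,0,8],
)

```text
time_s: 10.42
tool_pos: [0.6322, -0.0154, 0.2557]
tool_rot: [-180.0, 0.0, 74.4]
force: [0.8, 3.4, -1.2]
grip_width: 0.0135
grasp_force: 15.0
```

```bash
python3 -c "
from h import *
ang();print(env.get_obs()['wrist_torque'])"
```

```text
ang 1.3732757423311577 rad 0.18915056008728873 lat -0.0007916663486924809 F [ 0.8  3.4 -1.2] w 0.013469945085193318
[ 0.56575815  0.00883489 -0.05354165]
```

```bash
python3 -c "
from h import *
a,d=snap('scene','s5')
for (u0,u1,v0,v1) in [(263,292,175,196),(254,296,168,173)]:
    P=np.array([w('scene',u,v,d[v,u]) for u in range(u0,u1) for v in range(v0,v1) if d[v,u]>0])
    for _ in range(3):
        c=np.median(P,0);n=np.linalg.svd(P-P.mean(0))[2][2];r=(P-P.mean(0))@n;P=P[abs(r)<2*r.std()]
    n=n*np.sign(n[0]);print(n.round(3),r.std(),'lid angle',np.pi/2+np.arcsin(-n[2]),'az',np.degrees(np.arctan2(n[1],n[0])))
ang()"
```

```text
[ 0.936 -0.277  0.215] 0.0019292178598758394 lid angle 1.3536388691850916 az -16.4995241925051
[ 0.95  -0.312  0.027] 0.0018356163008945911 lid angle 1.5440577960470552 az -18.176209728919346
ang 1.3729786303068165 rad 0.18915618987696728 lat -0.0007789236568020464 F [ 1.2  3.7 -0.5] w 0.013573367017143529
```

```bash
python3 -c "
from cell import env
print(env.sign_off())"
```

```text
the job is handed in; nothing more can be done
None
```

I handed the job in at about 10.5 s. The press is at the middle notch with the plunger home, and the gripper is still holding the lid bar at about 1.37 rad, its balance point. I never moved the arm near the mug, mill or jar.

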